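# Pack the paint box

### The job

Pack the metal tin from the leaning stand and the white lidded jar into the wooden paint box, next to the bottle that is already in it, so that all three stand upright on the floor of the box, side by side in one row. Set them down without dropping or forcing them, keep the bottle standing in the box, leave the other things on the table where they are, and let go.

Things in the scene. Friction and masses are not known exactly. Their poses are not given: they have to be found in the camera images.
- paint_box: Open wooden box, fixed to the table, low walls: outside 88 (x) x 188 (y) x 55 (z) mm, walls and floor 8 mm thick, inside 72 x 172 mm, no dividers. Origin: centre of its underside; z up, the long side (the row) lies along y; its inner floor is at z = 8 mm. The row holds bottle + jar + tin (60 + 62 + 34 mm) with 16 mm to spare in all, and the tin fits only with its 60 mm width across the box (along the box's x).
- bottle: Amber glass bottle with a black cap, 60 mm diameter, 115 mm tall, about 0.35 kg, loose; it stands in the paint box near the +y end (up to 4 mm from the end wall). Origin: centre of its underside, z up.
- stand: Dark wooden leaning stand, fixed to the table, about 140 (x) x 110 (y) mm and about 90 mm high. It holds the tin leaning 30 degrees from vertical with the tin's top towards the stand's -x, i.e. roughly towards the robot; the tin rests on a ledge and leans on a 90 mm wide back board on its -x side that reaches 60 mm up the tin. Sides and the upper 60 mm of the tin are free. Origin: centre of underside of the base (base spans x from -80 to +60 mm); z up.
- tin: Flat aluminium tin, a plain box 34 (x) x 60 (y) x 120 (z) mm with slightly rounded edges, about 0.25 kg, loose. Origin: centre of its bottom 34 x 60 face; z runs along the tin to its top. At the start it leans 30 degrees from vertical on the stand.
- jar: White jar with a flat black lid, a plain cylinder of 62 mm diameter and 105 mm height, lid included, about 0.35 kg, loose, standing on the table. Origin: centre of its underside, z up.
- tub: Bystander: low white tub, 100 mm diameter, 60 mm tall. Origin: centre of underside.
- cup: Bystander: clear plastic cup, 72 mm diameter, 85 mm tall. Origin: centre of underside.
- ink: Bystander: small glass ink jar, 44 mm diameter, 50 mm tall. Origin: centre of underside.
- brush: Bystander: wooden-handled paint brush lying flat, 200 mm long along its x. Origin: on its underside near mid length.
- tape: Bystander: roll of tape lying flat, 90 mm diameter, 24 mm tall. Origin: centre of underside.
- book: Bystander: blue book lying flat, 130 x 190 x 24 mm. Origin: centre of underside.

How it is judged:
At the end, for the whole second after the job is handed in: Tin, jar and bottle each stand on the inner floor of the paint box (underside centre inside the box walls and no more than 8 mm above the inner floor), upright within 0.2 rad, at rest (below 0.03 m/s) and released (x of tin in the frame of paint_box between -0.036 and 0.036 m and y of tin in the frame of paint_box between -0.086 and 0.086 m and z of tin in the frame of paint_box between 0.002 and 0.016 m and angle between each of tin, jar, bottle's own z axis and vertical below 0.2 rad and linear speed of each of tin, jar, bottle below 0.03 m/s and x of jar in the frame of paint_box between -0.036 and 0.036 m and y of jar in the frame of paint_box between -0.086 and 0.086 m and z of jar in the frame of paint_box between 0.002 and 0.016 m and x of bottle in the frame of paint_box between -0.036 and 0.036 m and y of bottle in the frame of paint_box between -0.086 and 0.086 m and z of bottle in the frame of paint_box between 0.002 and 0.016 m); the robot touches nothing.
It fails at once if the bottle in the box is knocked over or lifted out (angle between bottle's own z axis and vertical above 0.5 rad or z of bottle in the frame of paint_box above 0.04 m).
It fails at once if the tin or the jar is forced into the box (more than 80 N against the box) (contact force between any of tin, jar and paint_box above 80 N).
It fails at once if the tin or the jar is dropped (falls from more than about 20 mm: faster than 0.6 m/s while the fingers do not touch it) ((linear speed of tin above 0.6 m/s and contact force between the fingers and tin below 0.2 N) or (linear speed of jar above 0.6 m/s and contact force between the fingers and jar below 0.2 N)).
It fails at once if the tub, cup, ink jar, tape, book or brush is disturbed (moved more than 30 mm) (distance of any of tub, cup, ink, tape, book, brush from where it was at the start of the episode above 0.03 m).
It also fails if it takes over 64 s, if anything falls off the work surface, if the arm or the gripper's body presses on something with over 40 N, if the wrist force passes 120 N, or if a joint passes its speed limit or range.

### The arm

A 7-joint arm with a two-finger parallel gripper is mounted at the origin on the work surface. World frame = base frame: x ahead of the robot, y to its left, z up, the work surface at z = 0. Lengths are in m, angles in rad, forces in N, time in s.
With the tool pointing down it reaches from about 0.425 to 0.875 m from the base axis. Payload 4.7 kg.
Tool frame: the origin (TCP) lies midway between the tips of the shut fingers; the grasp point (between the pads) lies 19 mm behind it (ctrl.grip_point_offset is the distance from the TCP to the grasp point, in m); z points along the fingers, y is the line along which they close (so a half turn about z gives the same grasp; the last joint's range is limited). The gripper opens to 87 mm and grips with 3 to 60 N. Pads are 19 mm wide; open, the fingers measure 117 mm over their backs; the gripper's body (75 mm by 190 mm) begins 51 mm behind the grasp point.
Start: joints at [1.206, 0.321, -0.07, 1.45, 0.023, 1.371, -0.057], TCP at [0.24, -0.604, 0.223] pointing down, gripper open.
Joint ranges: [-2.86, 2.86], [-0.3, 2.09], [-1.38, 1.24], [0.06, 2.45], [-1.56, 4.7], [0.09, 2.05], [-2.69, 2.69]. Speed limits (rad/s): [2.57, 2.57, 3.14, 3.14, 3.14, 3.14, 3.14].

### API

Orientations are given as a rotation vector (axis times angle).
In Python, from bench import ctrl gives the robot as it stands. The module is installed in compiled form; this text tells all that it offers.
- The arm moves only by the shell command python3 -m handwheel 'ROWS' [OPENING] [FORCE]. ROWS is JSON, a list of rows, each an object of numbers: "x", "y", "z": the shift along the tool's x, y, z in m; "wx", "wy", "wz": the turn, a rotation vector about the tool's x, y, z in degrees. A call has 1 to 10 rows; each row is the pose to reach, as a shift and turn from the pose commanded when the call began, along the tool's axes at that moment; what a row does not reach only later rows make up. A row lasts 1/12 s, in which the tool goes at most 41.7 mm and 7.16 degrees, less where a joint would pass 70% of its speed; a pose out of reach is approached as far as the arm can. A call with a gripper value outside its range is refused whole. OPENING is the finger opening in m, from 0 to 0.087, set as the call begins (- or left out, the last holds). The fingers move at their own pace and stop on an object; FORCE is the grip in N (left out, the last holds). Time passes only in rows, so rows that repeat a pose let the fingers close. It gives the time, the measured TCP pose, the force, the opening and the grip force at its end, in the units of the state.
- ctrl.get_state(): the state, without advancing time (a new reading comes with each control period).
- ctrl.get_image(name): name is "scene" or "top" or "wrist"; returns a dict with "image" (480x640x3 uint8, red, green, blue), "K" (3x3 intrinsics, pixels), "k1" (the pictures are not rectified: a ray, as slopes to the right and down, at radius r is drawn at 1 + k1 r^2 times it, then the intrinsics apply), "world_to_cam" (4x4, takes a point from world to camera coordinates); the wrist camera has in their place "hand_eye" (4x4, takes a point from camera to tool coordinates, whose origin is the TCP and whose axes are the flange's). Camera axes: x right, y down, z forward; pixel columns grow to the right and rows downward; lengths in m; the calibration is good to about 2 mm. A picture is of the moment at which its call begins: read the wrist's pose just before it. There is no depth.
- ctrl.close_job(): hands the job in; it is judged then, once.
The state is a dict: "time": time; "joint_positions": joint angles; "qd": joint speeds; "joint_torque": joint torques, N m; "position": TCP position; "tool_rot": TCP orientation; "ft_force": force on the tool from outside, world axes, zero at the start; "torque": the same for the moment, N m; "grip_width": opening from 0.0 (shut) to 1.0 (fully open); "grip_force": force on a finger pad.
Only numpy, scipy, OpenCV 4.12 (cv2) and the standard library are available. Lean on these libraries where they do the work, as an engineer would, in place of code of your own. Each camera call takes 0.05 s, during which the arm holds its last target. There are 200 camera calls.

## Working session

There is one attempt and no reset: what is moved stays moved. The work goes in short steps, Python scripts to look and compute and a shell command to move; the robot and the scene stay as the last step left them, time stands still between calls to the robot, and variables do not carry over. Pictures are saved under pics/ and viewed, at most 10 in all, crops included, and the job is handed in when it is done.

```bash
mkdir -p pics; cat > h.py <<'E'
import numpy as np,cv2
from bench import ctrl
from scipy.spatial.transform import Rotation as R
def snap(n,f):
    d=ctrl.get_image(n); cv2.imwrite(f'pics/{f}.png',cv2.cvtColor(d['image'],cv2.COLOR_RGB2BGR)); 
    np.savez(f'pics/{f}.npz',**{k:v for k,v in d.items()}); return d
E
python3 - <<'E'
from h import *
for n in('scene','top'):
    d=snap(n,n+'0'); print(n,d['K'].tolist(),d['k1'],np.round(d['world_to_cam'],4).tolist())
s=ctrl.get_state();print(s)
d=ctrl.get_image('wrist');print(d['hand_eye'].tolist() if hasattr(d['hand_eye'],'tolist') else d['hand_eye'])
E
```

```text
scene [[495.9159133760566, 0.0, 322.3923470337341], [0.0, 495.9159133760566, 237.50040764481375], [0.0, 0.0, 1.0]] -0.12783476830738655 [[-0.5531, 0.833, 0.0085, 0.2895], [0.4627, 0.3157, -0.8284, -0.1801], [-0.6928, -0.4543, -0.5601, 1.5473], [0.0, 0.0, 0.0, 1.0]]
top [[612.2287148891385, 0.0, 328.73998271836507], [0.0, 612.2287148891385, 244.26261515384095], [0.0, 0.0, 1.0]] 0.007725055901508953 [[-0.0089, -0.9996, -0.0266, 0.0237], [-0.983, 0.0136, -0.1833, 0.5225], [0.1836, 0.0245, -0.9827, 1.1208], [0.0, 0.0, 0.0, 1.0]]
{'time': 0.1, 'joint_positions': array([ 1.20611189,  0.32181494, -0.07008889,  1.45156586,  0.02259177,
        1.37080505, -0.05691844]), 'qd': array([ 0.00022246, -0.00078051, -0.00230304, -0.00211662,  0.00123214,
       -0.00083153, -0.00112013]), 'joint_torque': array([ 4.34999274e-04, -4.92569304e+01, -4.05523963e-01, -3.13403070e+01,
       -6.41196314e-02,  3.94291466e-02,  1.08230111e-04]), 'position': array([ 0.24013692, -0.60347015,  0.22152156]), 'tool_rot': array([-3.08368894e+00, -5.91130475e-01,  6.62846727e-04]), 'ft_force': array([0.2324627 , 0.52206139, 0.52408685]), 'torque': array([-0.00781353, -0.017326  ,  0.00422242]), 'grip_force': 0.0, 'grip_width': 0.9978315467040373}
[[-0.00012817134705521655, -0.9634454966929379, -0.2679043830813554, 0.07296438320227855], [0.9999996858406912, 8.607795169218927e-05, -0.000787977857186326, -0.00011213470736715081], [0.0007822343785448667, -0.26790439991288323, 0.9634451829848406, -0.16171081453222352], [0.0, 0.0, 0.0, 1.0]]
```

View pics/top0.png

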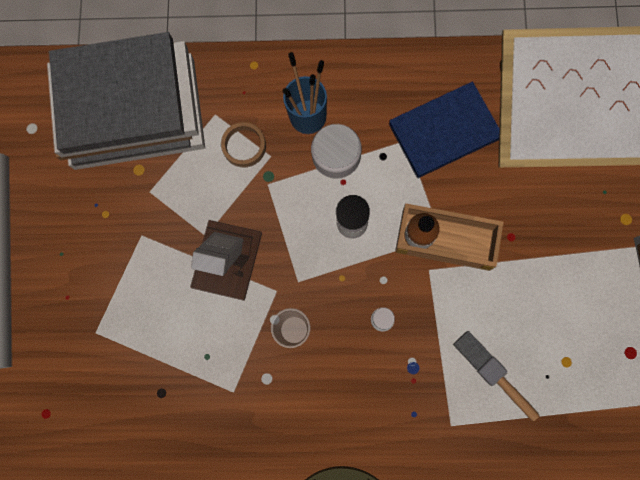

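View pics/scene0.png

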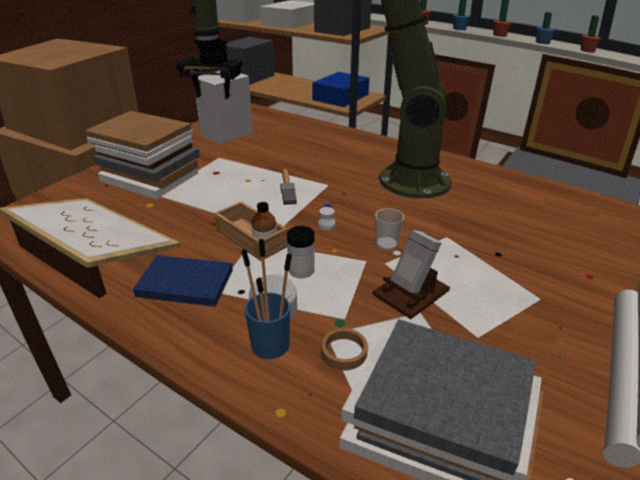

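The top view shows the stand and tin near (225,258), the jar's lid at (352,212), and the box at (450,236) with the bottle at (424,230). The bystanders are the tub (336,150), cup (290,328), ink (383,318), brush (495,375), tape (243,144) and book (445,128). The scene view shows the tin at (417,262), the jar at (301,253) and the box at (252,228).

```bash
python3 - <<'E'
import cv2,numpy as np
t=cv2.imread('pics/top0.png');s=cv2.imread('pics/scene0.png')
def c(im,x,y,w=80,h=60,f=5):
    o=cv2.resize(im[y:y+h,x:x+w],None,fx=f,fy=f,interpolation=cv2.INTER_CUBIC); o=cv2.convertScaleAbs(o,alpha=1.5,beta=15)
    for i in range(0,w,10):
        cv2.putText(o,str(x+i),(i*f,8),0,.3,(0,255,255),1); o[::5,i*f]=(0,255,0)
    for i in range(0,h,10):
        cv2.putText(o,str(y+i),(0,i*f+4),0,.3,(0,255,255),1); o[i*f,::5]=(0,255,0)
    return o
A=c(t,185,215,100,100,4);B=c(t,395,195,114,80,3.5 and 3);
C=c(s,365,225,100,100,4);D=c(s,210,195,130,98,3)
W=np.zeros((600,800,3),np.uint8)
def put(o,x,y):
    h,w=min(o.shape[0],600-y),min(o.shape[1],800-x);W[y:y+h,x:x+w]=o[:h,:w]
put(A[:300],0,0) if 0 else None
put(c(t,185,215,95,90,4),0,0);put(c(t,395,195,114,80,3),0,362)
put(c(s,365,225,90,92,4),400,0);put(c(s,210,197,125,76,3),400,370)
cv2.imwrite('pics/comp.png',W)
E
```

```text
(no output)
```

View pics/comp.png

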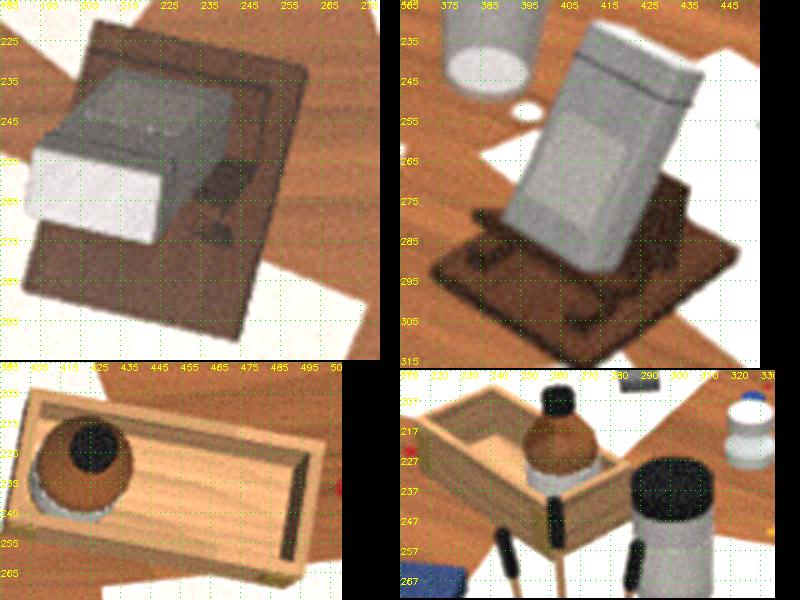

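```bash
cat >> h.py <<'E'
def load(f):
    return dict(np.load(f'pics/{f}.npz'))
def proj(d,P):
    P=np.atleast_2d(P); W=d['world_to_cam']; c=P@W[:3,:3].T+W[:3,3]; s=c[:,:2]/c[:,2:]
    s=s*(1+d['k1']*(s**2).sum(1,keepdims=True)); K=d['K']; return s*[K[0,0],K[1,1]]+[K[0,2],K[1,2]]
def rz(a): return R.from_euler('z',a).as_matrix()
def tinR(a): return rz(a)@R.from_euler('y',-30,degrees=True).as_matrix()
def circ(r,z,n=40):
    a=np.linspace(0,2*np.pi,n);return np.c_[r*np.cos(a),r*np.sin(a),z+0*a]
E
cat > fit.py <<'E'
from h import *
from scipy.optimize import least_squares as LS
T,S=load('top0'),load('scene0')
a,b=.017,.03
tp=np.array([[a,b,.12],[a,-b,.12],[-a,-b,.12],[-a,b,.12],[a,b,0],[a,-b,0]])
tu=np.array([[194,251.75],[225.5,258.5],[223,275.75],[191.5,268.25],[214.5,232],[243,238.25]])
sp=np.array([[a,-b,.12],[a,b,.12],[a,-b,0],[a,b,0]])
su=np.array([[413,231],[440.75,243.75],[390.5,278.25],[417,293]])
f=lambda v:np.r_[(proj(T,tp@tinR(v[3]).T+v[:3])-tu).ravel(),(proj(S,sp@tinR(v[3]).T+v[:3])-su).ravel()]
r=LS(f,[.55,.18,.03,-.2],loss='soft_l1');tin=r.x;print('tin',r.x,np.round(r.fun,1))
bt=np.array([[.044,.094,.055],[.044,-.094,.055]]);btu=np.array([[406,203.7],[503.7,221.3]])
bs=np.array([[.044,-.094,.055],[-.044,-.094,.055],[.044,.094,.055],[-.044,.094,.055]]);bsu=np.array([[215.7,215.3],[240,203],[261.7,252],[287.3,227]])
f=lambda v:np.r_[(proj(T,bt@rz(v[2]).T+[v[0],v[1],0])-btu).ravel(),(proj(S,bs@rz(v[2]).T+[v[0],v[1],0])-bsu).ravel()]
r=LS(f,[.55,-.2,-.1],loss='soft_l1');box=r.x;print('box',r.x,np.round(r.fun,1))
# stand
sb=np.array([[.06,.055],[.06,-.055],[-.08,-.055],[-.08,.055]]);su_=np.array([[210,220],[262,232],[244.5,300.3],[190.5,287.5]])
f=lambda v:(proj(T,np.c_[sb@rz(v[2])[:2,:2].T+v[:2],np.full(4,v[3])])-su_).ravel()
r=LS(f,[.55,.18,-.2,.01]);stand=r.x;print('stand',r.x,np.round(r.fun,1))
# jar: dark lid blob in both
res=[]
for d,u0 in((T,(352,212)),(S,(301,236))):
    g=d['image'].max(2); m=(g<55).astype(np.uint8); n,l,st,c=cv2.connectedComponentsWithStats(m); k=l[u0[1],u0[0]]; res.append((st[k],c[k]))
print(res)
st=res[0][0]; ct=res[0][1]
st2=res[1][0]
def f(v):
    lid=lambda d:np.vstack([proj(d,circ(.031,z)+[v[0],v[1],0]) for z in(.105,)])
    q=lid(T);s=lid(S)
    return [q[:,0].min()-st[0]+.0,q[:,0].max()-st[0]-st[2]+1,q[:,1].min()-st[1], s[:,0].min()-st2[0],s[:,0].max()-st2[0]-st2[2]+1,s[:,1].min()-st2[1]]
r=LS(f,[.6,-.03]);jar=r.x;print('jar',r.x,np.round(r.fun,1))
np.savez('est.npz',tin=tin,box=box,stand=stand,jar=jar)
o=[]
for d in(T,S):
    im=cv2.resize(cv2.cvtColor(d['image'],cv2.COLOR_RGB2BGR),None,fx=3,fy=3,interpolation=cv2.INTER_CUBIC);im=cv2.convertScaleAbs(im,alpha=1.4,beta=10)
    def pl(P,c): cv2.polylines(im,[np.int32(np.round((proj(d,P)+.5)*3))],True,c,1)
    q=np.array([[1,1],[1,-1],[-1,-1],[-1,1]])
    for z in(0,.12): pl(np.c_[q*[a,b],np.full(4,z)]@tinR(tin[3]).T+tin[:3],(0,255,0))
    for z,h in((.055,0),(.055,.008),(.008,.008),(0,0)): pl(np.c_[q*[.044-h,.094-h],np.full(4,z)]@rz(box[2]).T+[*box[:2],0],(255,0,0))
    for z in(0,.105): pl(circ(.031,z)+[*jar,0],(0,0,255))
    o.append(im)
t,s=o
W=np.zeros((600,800,3),np.uint8)
W[:300,:400]=t[630:930,540:940];W[:300,400:]=t[560:860,1160:1560];W[300:,:400]=s[640:940,1060:1460];W[300:,400:]=s[560:860,620:1020]
cv2.imwrite('pics/ov.png',W)
E
python3 fit.py
```

```text
tin [ 0.53171596  0.21595308  0.03198272 -0.22855945] [-1.8  0.2 -0.3  0.7 -0.1  1.  -1.2  1.3 -1.2 -0.7  0.2 -0.4 -1.3 -0.6
 -5.9 -1.5 -1.3  2.7 -6.   1.1]
box [ 0.53661817 -0.21237635 -0.19374051] [ -1.3   0.4  -0.9  -0.2  -2.6  -2.9   0.3  -2.6  -2.4 -10.1  -0.1   0.6]
stand [ 0.5130332   0.21954389 -0.24380255  0.00162837] [-0.4 -0.   0.3  0.2 -0.1 -0.1  0.2 -0.1]
[(array([337, 195,  32,  34, 897], dtype=int32), array([352.47826087, 211.82497213])), (array([287, 226,  27,  22, 510], dtype=int32), array([300.09803922, 236.5627451 ]))]
jar [ 0.57342981 -0.02755978] [-1.5  1.3 -0.3 -0.9  0.9 -0.7]
```

View pics/ov.png

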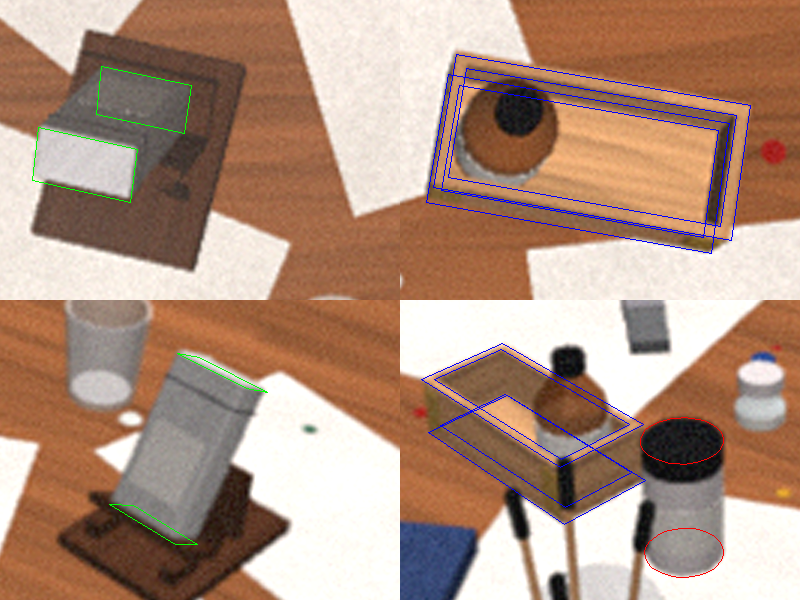

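The overlays fit: the box, jar and tin models all lie within about 1–2 px of the image. Next I work out the first moves, plus the bystander positions for clearance.

```bash
cat >> h.py <<'E'
def down(b): 
    y=np.array([np.cos(b),np.sin(b),0]);z=np.array([0,0,-1.]);return np.c_[np.cross(y,z),y,z]
def to(p,Rt,name=''):
    s=ctrl.get_state();Rc=R.from_rotvec(s['tool_rot']).as_matrix()
    d=Rc.T@(np.array(p)-s['position']);w=np.degrees(R.from_matrix(Rc.T@Rt).as_rotvec())
    print(name,'t%.1f'%s['time'],'xyz',np.round(d,4),'w',np.round(w,1),'rows',max(np.linalg.norm(d)/.0417,np.linalg.norm(w)/7.16).round(1))
    return s
def ray(d,u,z):
    K=d['K'];s=(np.array(u)-[K[0,2],K[1,2]])/[K[0,0],K[1,1]];q=s.copy()
    for _ in range(9): q=s/(1+d['k1']*(q@q))
    W=d['world_to_cam'];v=W[:3,:3].T@np.r_[q,1];c=-W[:3,:3].T@W[:3,3];return c+v*(z-c[2])/v[2]
E
python3 - <<'E'
from h import *
T=load('top0');e=np.load('est.npz')
for n,u,z in(('tub',(336,148),.06),('cup',(290,326),.085),('ink',(383,318),.05),('cyl',(306,88),.1),('bottlecap',(426.5,223.5),.115+.008)): print(n,ray(T,u,z).round(3))
b=e['box'];M=rz(b[2]);print('bottle in box',M.T@(ray(T,(426.5,223.5),.123)-[*b[:2],0]))
j=e['jar']
to([*j,.2],down(b[2]),'jar')
E
```

```text
tub [0.711 0.002 0.06 ]
cup [0.367 0.088 0.085]
ink [ 0.381 -0.082  0.05 ]
cyl [0.818 0.057 0.1  ]
bottlecap [ 0.544 -0.159  0.123]
bottle in box [-0.00273334  0.05345397  0.123     ]
jar t0.1 xyz [ 0.5227 -0.4119  0.0223] w [ -0.1  -0.  -57.2] rows 16.0
```

```bash
python3 -m handwheel '[{"x":0.27,"y":-0.2,"z":0,"wz":-29},{"x":0.27,"y":-0.2,"z":0,"wz":-29},{"x":0.27,"y":-0.2,"z":0,"wz":-29},{"x":0.27,"y":-0.2,"z":0,"wz":-29},{"x":0.27,"y":-0.2,"z":0,"wz":-29},{"x":0.27,"y":-0.2,"z":0,"wz":-29},{"x":0.27,"y":-0.2,"z":0,"wz":-29},{"x":0.27,"y":-0.2,"z":0,"wz":-29},{"x":0.27,"y":-0.2,"z":0,"wz":-29},{"x":0.27,"y":-0.2,"z":0,"wz":-29}]' 0.087
python3 - <<'E'
from h import *
e=np.load('est.npz');to([*e['jar'],.2],down(e['box'][2]),'jar')
s=ctrl.get_state();d=snap('wrist','w0');np.savez('pics/w0s.npz',p=s['position'],r=s['tool_rot'])
E
```

```text
jar t0.1 xyz [ 0.5227 -0.4119  0.0223] w [ -0.1  -0.  -57.2] rows 16.0invalid input at $[0]: expected keys x, y, z, wx, wy, wz
```

View pics/w0.png

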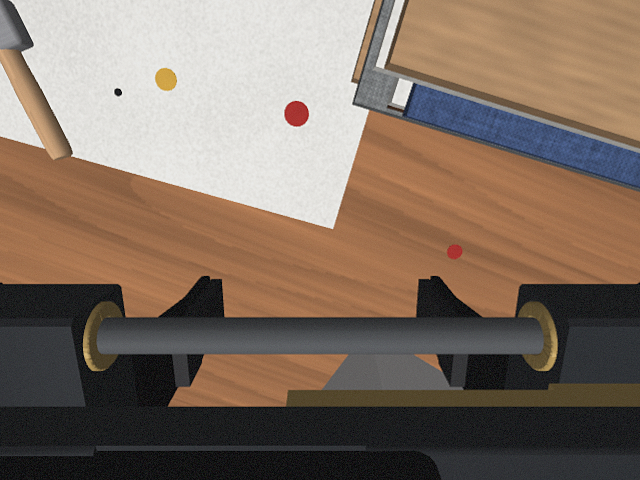

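The move was refused because every row needs all six keys, so this wrist picture is from the start pose. It shows the brush at (35,90) and the stack of books at the upper right.

```bash
python3 -m handwheel '[{"x":0.27,"y":-0.2,"z":0,"wx":0,"wy":0,"wz":-29},{"x":0.27,"y":-0.2,"z":0,"wx":0,"wy":0,"wz":-29},{"x":0.27,"y":-0.2,"z":0,"wx":0,"wy":0,"wz":-29},{"x":0.27,"y":-0.2,"z":0,"wx":0,"wy":0,"wz":-29},{"x":0.27,"y":-0.2,"z":0,"wx":0,"wy":0,"wz":-29},{"x":0.27,"y":-0.2,"z":0,"wx":0,"wy":0,"wz":-29},{"x":0.27,"y":-0.2,"z":0,"wx":0,"wy":0,"wz":-29},{"x":0.27,"y":-0.2,"z":0,"wx":0,"wy":0,"wz":-29},{"x":0.27,"y":-0.2,"z":0,"wx":0,"wy":0,"wz":-29},{"x":0.27,"y":-0.2,"z":0,"wx":0,"wy":0,"wz":-29}]' 0.087
python3 - <<'E'
from h import *
e=np.load('est.npz');to([*e['jar'],.2],down(e['box'][2]),'jar')
s=ctrl.get_state();d=snap('wrist','w1');np.savez('pics/w1s.npz',p=s['position'],r=s['tool_rot'])
E
```

```text
time: 1.03
position: [0.4192, -0.3151, 0.2228]
tool_rot: [2.834, 1.355, 0.001]
ft_force: [-0.2, -1.1, 0.7]
grip_width: 0.998
grip_force: 0.0
jar t1.0 xyz [ 0.3206 -0.0606  0.0229] w [  0.   -0.  -27.8] rows 7.8
```

```bash
python3 -m handwheel '[{"x":0.32,"y":-0.061,"z":0,"wx":0,"wy":0,"wz":-27.8},{"x":0.32,"y":-0.061,"z":0,"wx":0,"wy":0,"wz":-27.8},{"x":0.32,"y":-0.061,"z":0,"wx":0,"wy":0,"wz":-27.8},{"x":0.32,"y":-0.061,"z":0,"wx":0,"wy":0,"wz":-27.8},{"x":0.32,"y":-0.061,"z":0,"wx":0,"wy":0,"wz":-27.8},{"x":0.32,"y":-0.061,"z":0,"wx":0,"wy":0,"wz":-27.8},{"x":0.32,"y":-0.061,"z":0,"wx":0,"wy":0,"wz":-27.8},{"x":0.32,"y":-0.061,"z":0,"wx":0,"wy":0,"wz":-27.8},{"x":0.32,"y":-0.061,"z":0,"wx":0,"wy":0,"wz":-27.8},{"x":0.32,"y":-0.061,"z":0,"wx":0,"wy":0,"wz":-27.8}]'
cat >> h.py <<'E'
def wcam(f):
    s=ctrl.get_state();d=snap('wrist',f);H=np.eye(4);H[:3,:3]=R.from_rotvec(s['tool_rot']).as_matrix();H[:3,3]=s['position']
    d['world_to_cam']=np.linalg.inv(H@d['hand_eye']);np.savez(f'pics/{f}.npz',**d);return d
def overlay(d,f,polys):
    im=cv2.cvtColor(d['image'],cv2.COLOR_RGB2BGR)
    for P,c in polys: cv2.polylines(im,[np.int32(np.round(proj(d,P)))],True,c,1)
    cv2.imwrite(f'pics/{f}.png',im)
def boxpolys(b):
    q=np.array([[1,1],[1,-1],[-1,-1],[-1,1]])
    return [(np.c_[q*[.044-h,.094-h],np.full(4,z)]@rz(b[2]).T+[b[0],b[1],0],(255,0,0)) for z,h in((.055,0),(.055,.008),(.008,.008))]
E
python3 - <<'E'
from h import *
e=np.load('est.npz');b=e['box'];to([*e['jar'],.063],down(b[2]),'jar')
d=wcam('w2');overlay(d,'w2',[(circ(.031,.105)+[*e['jar'],0],(0,0,255))]+boxpolys(b))
E
```

```text
time: 1.92
position: [0.5731, -0.0318, 0.222]
tool_rot: [-2.43, -1.989, 0.001]
ft_force: [0.2, -0.3, -0.1]
grip_width: 1.002
grip_force: 0.0
jar t1.9 xyz [ 0.0042 -0.0004  0.159 ] w [-0.  -0.  -0.3] rows 3.8
```

View pics/w2.png

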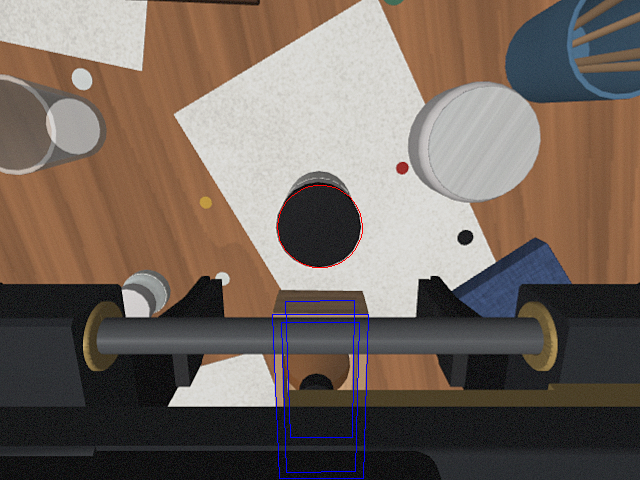

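The wrist view agrees with the model: the lid circle at (320,225) lies on the overlay and the box end sits around (320,300). I lower and grip.

```bash
python3 -m handwheel '[{"x":0.004,"y":0,"z":0.04,"wx":0,"wy":0,"wz":0},{"x":0.004,"y":0,"z":0.08,"wx":0,"wy":0,"wz":0},{"x":0.004,"y":0,"z":0.11,"wx":0,"wy":0,"wz":0},{"x":0.004,"y":0,"z":0.135,"wx":0,"wy":0,"wz":0},{"x":0.004,"y":0,"z":0.15,"wx":0,"wy":0,"wz":0},{"x":0.004,"y":0,"z":0.158,"wx":0,"wy":0,"wz":0},{"x":0.004,"y":0,"z":0.158,"wx":0,"wy":0,"wz":0}]'
python3 -m handwheel '[{"x":0,"y":0,"z":0,"wx":0,"wy":0,"wz":0},{"x":0,"y":0,"z":0,"wx":0,"wy":0,"wz":0},{"x":0,"y":0,"z":0,"wx":0,"wy":0,"wz":0},{"x":0,"y":0,"z":0,"wx":0,"wy":0,"wz":0},{"x":0,"y":0,"z":0,"wx":0,"wy":0,"wz":0},{"x":0,"y":0,"z":0,"wx":0,"wy":0,"wz":0}]' 0.05 25
python3 -m handwheel '[{"x":0,"y":0,"z":-0.01,"wx":0,"wy":0,"wz":0},{"x":0,"y":0,"z":-0.04,"wx":0,"wy":0,"wz":0},{"x":0,"y":0,"z":-0.08,"wx":0,"wy":0,"wz":0},{"x":0,"y":0,"z":-0.12,"wx":0,"wy":0,"wz":0},{"x":0,"y":0,"z":-0.15,"wx":0,"wy":0,"wz":0},{"x":0,"y":0,"z":-0.16,"wx":0,"wy":0,"wz":0},{"x":0,"y":0,"z":-0.16,"wx":0,"wy":0,"wz":0}]'
python3 - <<'E'
from h import *
e=np.load('est.npz');b=e['box'];M=rz(b[2])
to([*(M@[0,-.012,0]+[*b[:2],0])[:2],.215],down(b[2]),'overbox')
E
```

```text
time: 2.55
position: [0.5717, -0.0313, 0.0625]
tool_rot: [-2.435, -1.982, 0.006]
ft_force: [0.6, 1.0, -0.2]
grip_width: 1.0
grip_force: 0.0
time: 3.05
position: [0.5734, -0.028, 0.0654]
tool_rot: [2.432, 1.988, -0.001]
ft_force: [-2.8, 0.5, 5.4]
grip_width: 0.709
grip_force: 25.0
time: 3.63
position: [0.5751, -0.0279, 0.2272]
tool_rot: [2.429, 1.985, 0.006]
ft_force: [0.7, -0.1, -3.7]
grip_width: 0.704
grip_force: 25.0
overbox t3.6 xyz [-0.2004 -0.001   0.0122] w [ 0.3 -0.  -0.4] rows 4.8
```

```bash
python3 -m handwheel '[{"x":-0.03,"y":-0.001,"z":0,"wx":0,"wy":0,"wz":0},{"x":-0.065,"y":-0.001,"z":0,"wx":0,"wy":0,"wz":0},{"x":-0.1,"y":-0.001,"z":0,"wx":0,"wy":0,"wz":0},{"x":-0.135,"y":-0.001,"z":0,"wx":0,"wy":0,"wz":0},{"x":-0.17,"y":-0.001,"z":0,"wx":0,"wy":0,"wz":0},{"x":-0.195,"y":-0.001,"z":0,"wx":0,"wy":0,"wz":0},{"x":-0.202,"y":-0.001,"z":0,"wx":0,"wy":0,"wz":0},{"x":-0.202,"y":-0.001,"z":0,"wx":0,"wy":0,"wz":0},{"x":-0.202,"y":-0.001,"z":0,"wx":0,"wy":0,"wz":0}]'
python3 - <<'E'
from h import *
e=np.load('est.npz');b=e['box'];M=rz(b[2])
s=to([*(M@[0,-.013,0]+[*b[:2],0])[:2],.0735],down(b[2]),'inbox')
print(M.T@(s['position']-[*b[:2],0]))
d=wcam('w3');overlay(d,'w3',boxpolys(b)+[(circ(.03,.008)@M.T+M@[0,.0535,0]+[*b[:2],0],(0,255,0)),(circ(.031,.165)+[*s['position'][:2],0],(0,0,255))])
E
```

```text
time: 4.38
position: [0.5312, -0.2247, 0.2219]
tool_rot: [-2.429, -1.985, 0.001]
ft_force: [0.5, 0.5, -4.3]
grip_width: 0.709
grip_force: 25.0
inbox t4.4 xyz [-0.0002  0.0035  0.1484] w [-0.2 -0.1 -0.4] rows 3.6
[-0.00289481 -0.01313666  0.22189483]
```

View pics/w3.png

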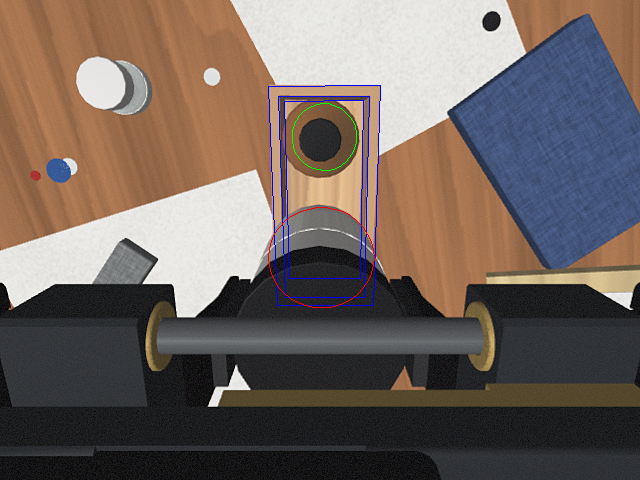

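The box rim overlay (268–380, rows 86–305) matches the picture, the bottle is at (320,138) and the jar is held behind it. I lower it.

```bash
python3 -m handwheel '[{"x":0,"y":0.003,"z":0.01,"wx":0,"wy":0,"wz":0},{"x":0,"y":0.003,"z":0.04,"wx":0,"wy":0,"wz":0},{"x":0,"y":0.003,"z":0.07,"wx":0,"wy":0,"wz":0},{"x":0,"y":0.003,"z":0.095,"wx":0,"wy":0,"wz":0},{"x":0,"y":0.003,"z":0.115,"wx":0,"wy":0,"wz":0},{"x":0,"y":0.003,"z":0.13,"wx":0,"wy":0,"wz":0},{"x":0,"y":0.003,"z":0.138,"wx":0,"wy":0,"wz":0},{"x":0,"y":0.003,"z":0.142,"wx":0,"wy":0,"wz":0},{"x":0,"y":0.003,"z":0.142,"wx":0,"wy":0,"wz":0},{"x":0,"y":0.003,"z":0.142,"wx":0,"wy":0,"wz":0}]'
python3 -m handwheel '[{"x":0,"y":0,"z":0.002,"wx":0,"wy":0,"wz":0},{"x":0,"y":0,"z":0.003,"wx":0,"wy":0,"wz":0},{"x":0,"y":0,"z":0.004,"wx":0,"wy":0,"wz":0},{"x":0,"y":0,"z":0.004,"wx":0,"wy":0,"wz":0}]'
python3 - <<'E'
from h import *
e=np.load('est.npz');b=e['box'];M=rz(b[2])
s=ctrl.get_state();print(M.T@(s['position']-[*b[:2],0]),s['ft_force'])
E
```

```text
time: 5.27
position: [0.536, -0.2261, 0.0833]
tool_rot: [2.431, 1.988, 0.001]
ft_force: [0.7, 1.0, -3.6]
grip_width: 0.705
grip_force: 25.0
time: 5.6
position: [0.5353, -0.2266, 0.0788]
tool_rot: [2.433, 1.987, 0.0]
ft_force: [-0.7, -0.0, -4.3]
grip_width: 0.703
grip_force: 25.0
[ 0.00142409 -0.01421304  0.07878761] [-0.71685199 -0.04170981 -4.34312857]
```

```bash
python3 -m handwheel '[{"x":0,"y":0,"z":0.001,"wx":0,"wy":0,"wz":0},{"x":0,"y":0,"z":0.002,"wx":0,"wy":0,"wz":0},{"x":0,"y":0,"z":0.003,"wx":0,"wy":0,"wz":0},{"x":0,"y":0,"z":0.004,"wx":0,"wy":0,"wz":0},{"x":0,"y":0,"z":0.004,"wx":0,"wy":0,"wz":0}]'
python3 -m handwheel '[{"x":0,"y":0,"z":0.001,"wx":0,"wy":0,"wz":0},{"x":0,"y":0,"z":0.002,"wx":0,"wy":0,"wz":0},{"x":0,"y":0,"z":0.002,"wx":0,"wy":0,"wz":0}]'
```

```text
time: 6.02
position: [0.535, -0.2264, 0.0742]
tool_rot: [-2.432, -1.988, 0.0]
ft_force: [-0.3, 0.0, -4.5]
grip_width: 0.708
grip_force: 25.0
time: 6.27
position: [0.5353, -0.2265, 0.0734]
tool_rot: [2.433, 1.988, -0.0]
ft_force: [-3.3, -0.1, 2.8]
grip_width: 0.704
grip_force: 25.0
```

```bash
python3 -m handwheel '[{"x":0.001,"y":0,"z":0,"wx":0,"wy":0,"wz":0},{"x":0.002,"y":0,"z":0,"wx":0,"wy":0,"wz":0},{"x":0.003,"y":0,"z":0,"wx":0,"wy":0,"wz":0},{"x":0.004,"y":0,"z":0,"wx":0,"wy":0,"wz":0},{"x":0.005,"y":0,"z":0,"wx":0,"wy":0,"wz":0},{"x":0.005,"y":0,"z":0,"wx":0,"wy":0,"wz":0}]'
python3 -m handwheel '[{"x":0.001,"y":0,"z":0,"wx":0,"wy":0,"wz":0},{"x":0.002,"y":0,"z":0,"wx":0,"wy":0,"wz":0},{"x":0.002,"y":0,"z":0,"wx":0,"wy":0,"wz":0}]'
python3 - <<'E'
from h import *
e=np.load('est.npz');b=e['box'];M=rz(b[2])
s=ctrl.get_state();print(M.T@(s['position']-[*b[:2],0]),s['ft_force'])
E
```

```text
time: 6.77
position: [0.5364, -0.2236, 0.0734]
tool_rot: [2.432, 1.984, -0.002]
ft_force: [-2.8, -2.0, 5.2]
grip_width: 0.706
grip_force: 25.0
time: 7.02
position: [0.5372, -0.2211, 0.0735]
tool_rot: [2.431, 1.985, -0.001]
ft_force: [-2.3, -4.0, 4.8]
grip_width: 0.702
grip_force: 25.0
[ 0.00219794 -0.0084396   0.07346974] [-2.30977992 -3.95960575  4.75818123]
```

```bash
python3 -m handwheel '[{"x":0,"y":0,"z":0,"wx":0,"wy":0,"wz":0},{"x":0,"y":0,"z":0,"wx":0,"wy":0,"wz":0},{"x":0,"y":0,"z":0,"wx":0,"wy":0,"wz":0},{"x":0,"y":0,"z":0,"wx":0,"wy":0,"wz":0},{"x":0,"y":0,"z":0,"wx":0,"wy":0,"wz":0}]' 0.087
python3 -m handwheel '[{"x":0,"y":0,"z":-0.01,"wx":0,"wy":0,"wz":0},{"x":0,"y":0,"z":-0.04,"wx":0,"wy":0,"wz":0},{"x":0,"y":0,"z":-0.08,"wx":0,"wy":0,"wz":0},{"x":0,"y":0,"z":-0.12,"wx":0,"wy":0,"wz":0},{"x":0,"y":0,"z":-0.16,"wx":0,"wy":0,"wz":0},{"x":0,"y":0,"z":-0.2,"wx":0,"wy":0,"wz":0},{"x":0,"y":0,"z":-0.22,"wx":0,"wy":0,"wz":0},{"x":0,"y":0,"z":-0.22,"wx":0,"wy":0,"wz":0}]'
python3 - <<'E'
from h import *
e=np.load('est.npz');b=e['box'];M=rz(b[2]);t=e['tin'];yaw=(t[3]*.5+e['stand'][2]*.5);print('yaw',yaw)
Tt=tinR(yaw)
for sg in(1,-1):
    z=-Tt[:,2];y=sg*Tt[:,1];Rt=np.c_[np.cross(y,z),y,z]
    # 90mm back along tin axis
    s=to(t[:3]+Tt[:,2]*(.076+.11),Rt,f'pre{sg}')
print(s['joint_positions'],M.T@(s['position']-[*b[:2],0]))
print('corners', (t[:3]+Tt[:,2]*.186))
E
```

```text
time: 7.43
position: [0.5368, -0.2188, 0.0722]
tool_rot: [-2.431, -1.988, -0.001]
ft_force: [-1.1, -0.7, -0.7]
grip_width: 0.966
grip_force: 0.0
time: 8.1
position: [0.5393, -0.2198, 0.2997]
tool_rot: [2.425, 1.982, 0.008]
ft_force: [0.2, 0.1, -0.5]
grip_width: 0.999
grip_force: 0.0
yaw -0.23618100271810843
pre1 t8.1 xyz [ 0.4291 -0.1882  0.1036] w [-22.6 -23.2 -85.8] rows 12.8
pre-1 t8.1 xyz [ 0.4291 -0.1882  0.1036] w [-23.5  22.8  89.9] rows 13.4
[ 0.79017636  0.17527273 -0.51535244  1.49782675  0.08800081  1.48019628
  0.07424575] [ 0.00408798 -0.00672523  0.29974525]
corners [0.44129776 0.23771427 0.19306345]
```

```bash
python3 -m handwheel '[{"x":0.2,"y":-0.09,"z":0,"wx":-11,"wy":-11,"wz":-43},{"x":0.2,"y":-0.09,"z":0,"wx":-11,"wy":-11,"wz":-43},{"x":0.2,"y":-0.09,"z":0,"wx":-11,"wy":-11,"wz":-43},{"x":0.2,"y":-0.09,"z":0,"wx":-11,"wy":-11,"wz":-43},{"x":0.43,"y":-0.188,"z":0.03,"wx":-22.6,"wy":-23.2,"wz":-85.8},{"x":0.43,"y":-0.188,"z":0.03,"wx":-22.6,"wy":-23.2,"wz":-85.8},{"x":0.43,"y":-0.188,"z":0.03,"wx":-22.6,"wy":-23.2,"wz":-85.8},{"x":0.43,"y":-0.188,"z":0.03,"wx":-22.6,"wy":-23.2,"wz":-85.8},{"x":0.43,"y":-0.188,"z":0.03,"wx":-22.6,"wy":-23.2,"wz":-85.8},{"x":0.43,"y":-0.188,"z":0.03,"wx":-22.6,"wy":-23.2,"wz":-85.8}]'
python3 -m handwheel '[{"x":0,"y":0,"z":0,"wx":0,"wy":0,"wz":0}]'
cat > pre.py <<'E'
from h import *
import sys
e=np.load('est.npz');t=e['tin'];yaw=(t[3]*.5+e['stand'][2]*.5);Tt=tinR(yaw)
z=-Tt[:,2];y=Tt[:,1];Rt=np.c_[np.cross(y,z),y,z]
s=to(t[:3]+Tt[:,2]*(.076+float(sys.argv[1])),Rt,'pre');print(s['joint_positions'].round(3),s['position'].round(3))
E
python3 pre.py .11
```

```text
time: 8.93
position: [0.4479, 0.1881, 0.2678]
tool_rot: [0.777, 2.614, -0.064]
ft_force: [0.5, 0.7, -0.6]
grip_width: 0.998
grip_force: 0.0
time: 9.02
position: [0.4445, 0.1962, 0.2668]
tool_rot: [0.76, 2.621, -0.058]
ft_force: [-0.3, -0.2, 0.8]
grip_width: 1.002
grip_force: 0.0
pre t9.0 xyz [0.0526 0.0283 0.0601] w [ -4.4  -5.9 -17.9] rows 2.7
[ 0.159 -0.287 -0.748  1.976  0.16   1.146  0.366] [0.445 0.196 0.267]
```

```bash
python3 -m handwheel '[{"x":0.053,"y":0.028,"z":0.06,"wx":-4.4,"wy":-5.9,"wz":-17.9},{"x":0.053,"y":0.028,"z":0.06,"wx":-4.4,"wy":-5.9,"wz":-17.9},{"x":0.053,"y":0.028,"z":0.06,"wx":-4.4,"wy":-5.9,"wz":-17.9},{"x":0.053,"y":0.028,"z":0.06,"wx":-4.4,"wy":-5.9,"wz":-17.9},{"x":0.053,"y":0.028,"z":0.06,"wx":-4.4,"wy":-5.9,"wz":-17.9},{"x":0.053,"y":0.028,"z":0.06,"wx":-4.4,"wy":-5.9,"wz":-17.9}]'
python3 pre.py .11; python3 - <<'E'
from h import *
e=np.load('est.npz');t=e['tin'];Tt=tinR(-.236);q=np.array([[1,1],[1,-1],[-1,-1],[-1,1]])
d=wcam('w4');overlay(d,'w4',[(np.c_[q*[.017,.03],np.full(4,z)]@Tt.T+t[:3],(0,255,0)) for z in(0,.12)])
E
```

```text
time: 9.52
position: [0.4472, 0.2275, 0.1954]
tool_rot: [0.34, 2.598, -0.088]
ft_force: [0.1, -0.1, -0.2]
grip_width: 1.0
grip_force: 0.0
pre t9.5 xyz [ 0.0084  0.0084 -0.0022] w [-0.6  0.  -1.2] rows 0.3
[ 0.105 -0.259 -0.839  2.131  0.309  0.915  0.408] [0.447 0.227 0.195]
```

View pics/w4.png

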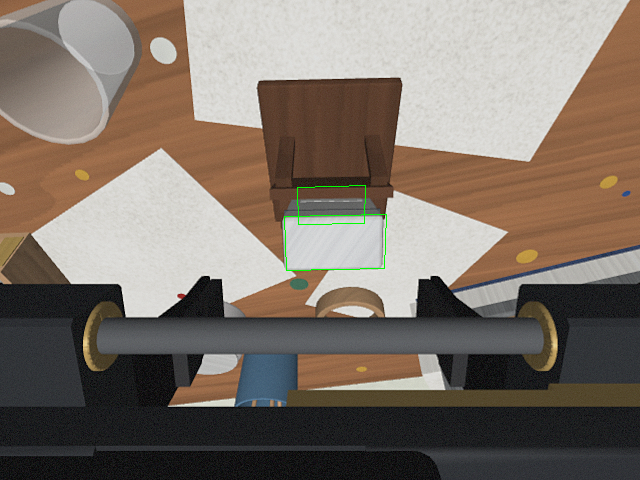

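The tin's top face (285–385, rows 214–270) lies on the overlay, so I approach along its axis and grip.

```bash
python3 -m handwheel '[{"x":0.008,"y":0.008,"z":0,"wx":-0.6,"wy":0,"wz":-1.2},{"x":0.008,"y":0.008,"z":0.02,"wx":-0.6,"wy":0,"wz":-1.2},{"x":0.008,"y":0.008,"z":0.045,"wx":-0.6,"wy":0,"wz":-1.2},{"x":0.008,"y":0.008,"z":0.07,"wx":-0.6,"wy":0,"wz":-1.2},{"x":0.008,"y":0.008,"z":0.09,"wx":-0.6,"wy":0,"wz":-1.2},{"x":0.008,"y":0.008,"z":0.102,"wx":-0.6,"wy":0,"wz":-1.2},{"x":0.008,"y":0.008,"z":0.107,"wx":-0.6,"wy":0,"wz":-1.2},{"x":0.008,"y":0.008,"z":0.107,"wx":-0.6,"wy":0,"wz":-1.2}]'
python3 pre.py 0
```

```text
time: 10.23
position: [0.4933, 0.2233, 0.0964]
tool_rot: [0.306, 2.606, -0.083]
ft_force: [-0.2, 0.3, -1.0]
grip_width: 1.0
grip_force: 0.0
pre t10.2 xyz [-0.0016  0.0018 -0.0007] w [ 0.  -0.2  0.1] rows 0.1
[ 0.186  0.031 -0.946  2.179  0.687  0.765  0.117] [0.493 0.223 0.096]
```

```bash
python3 -m handwheel '[{"x":0,"y":0.002,"z":0,"wx":0,"wy":0,"wz":0},{"x":0,"y":0.002,"z":0,"wx":0,"wy":0,"wz":0},{"x":0,"y":0.002,"z":0,"wx":0,"wy":0,"wz":0},{"x":0,"y":0.002,"z":0,"wx":0,"wy":0,"wz":0},{"x":0,"y":0.002,"z":0,"wx":0,"wy":0,"wz":0},{"x":0,"y":0.002,"z":0,"wx":0,"wy":0,"wz":0}]' 0.05 30
python3 pre.py 0
python3 -m handwheel '[{"x":0,"y":0,"z":-0.01,"wx":0,"wy":0,"wz":0},{"x":0,"y":0,"z":-0.03,"wx":0,"wy":0,"wz":0},{"x":0,"y":0,"z":-0.055,"wx":0,"wy":0,"wz":0},{"x":0,"y":0,"z":-0.08,"wx":0,"wy":0,"wz":0},{"x":0,"y":0,"z":-0.105,"wx":0,"wy":0,"wz":0},{"x":0,"y":0,"z":-0.13,"wx":0,"wy":0,"wz":0},{"x":0,"y":0,"z":-0.15,"wx":0,"wy":0,"wz":0},{"x":0,"y":0,"z":-0.15,"wx":0,"wy":0,"wz":0}]'
python3 pre.py .15
python3 - <<'E'
from h import *
e=np.load('est.npz');b=e['box'];M=rz(b[2])
p=[*(M@[0,-.0625,0]+[*b[:2],0])[:2],.27]
to(p,down(b[2]),'A');s=to(p,down(b[2]+np.pi),'B')
E
```

```text
time: 10.73
position: [0.4938, 0.2251, 0.0978]
tool_rot: [0.304, 2.602, -0.085]
ft_force: [-3.5, -2.0, 3.5]
grip_width: 0.69
grip_force: 29.8
pre t10.7 xyz [-0.0009 -0.      0.0005] w [-0.   0.   0.2] rows 0.0
[ 0.182  0.033 -0.948  2.176  0.693  0.77   0.111] [0.494 0.225 0.098]
time: 11.4
position: [0.4194, 0.2478, 0.2308]
tool_rot: [0.294, 2.6, -0.074]
ft_force: [1.0, 1.1, -1.8]
grip_width: 0.686
grip_force: 30.0
pre t11.4 xyz [-0.0015 -0.0048  0.0045] w [0.5 0.2 0.5] rows 0.2
[-0.114 -0.3   -0.695  2.104  0.304  1.009  0.403] [0.419 0.248 0.231]
A t11.4 xyz [-0.2095 -0.4849  0.0745] w [23.3 23.8 86. ] rows 12.9
B t11.4 xyz [-0.2095 -0.4849  0.0745] w [-24.   23.5 -89.5] rows 13.3
```

```bash
python3 -m handwheel '[{"x":-0.1,"y":-0.24,"z":0,"wx":12,"wy":12,"wz":43},{"x":-0.1,"y":-0.24,"z":0,"wx":12,"wy":12,"wz":43},{"x":-0.1,"y":-0.24,"z":0,"wx":12,"wy":12,"wz":43},{"x":-0.1,"y":-0.24,"z":0,"wx":12,"wy":12,"wz":43},{"x":-0.1,"y":-0.24,"z":0,"wx":12,"wy":12,"wz":43},{"x":-0.1,"y":-0.24,"z":0,"wx":12,"wy":12,"wz":43},{"x":-0.1,"y":-0.24,"z":0,"wx":12,"wy":12,"wz":43},{"x":-0.1,"y":-0.24,"z":0,"wx":12,"wy":12,"wz":43}]'
cat > place.py <<'E'
from h import *
import sys
e=np.load('est.npz');b=e['box'];M=rz(b[2])
p=[*(M@[0,float(sys.argv[2]),0]+[*b[:2],0])[:2],float(sys.argv[1])]
s=to(p,down(b[2]),'A');print('inbox',M.T@(s['position']-[*b[:2],0]),s['ft_force'].round(1),s['joint_positions'].round(2))
E
python3 place.py .27 -.0625
```

```text
time: 12.07
position: [0.4502, -0.0185, 0.2778]
tool_rot: [1.415, 2.49, -0.064]
ft_force: [0.2, -1.1, -2.5]
grip_width: 0.686
grip_force: 30.0
A t12.1 xyz [-0.2473 -0.0706  0.0677] w [10.9 12.3 41.6] rows 6.4
inbox [-0.12209619  0.17366147  0.27775824] [ 0.2 -1.1 -2.5] [-0.12 -0.29 -0.06  1.99  0.2   1.26  0.32]
```

```bash
python3 -m handwheel '[{"x":-0.247,"y":-0.071,"z":0.068,"wx":10.9,"wy":12.3,"wz":41.6},{"x":-0.247,"y":-0.071,"z":0.068,"wx":10.9,"wy":12.3,"wz":41.6},{"x":-0.247,"y":-0.071,"z":0.068,"wx":10.9,"wy":12.3,"wz":41.6},{"x":-0.247,"y":-0.071,"z":0.068,"wx":10.9,"wy":12.3,"wz":41.6},{"x":-0.247,"y":-0.071,"z":0.068,"wx":10.9,"wy":12.3,"wz":41.6},{"x":-0.247,"y":-0.071,"z":0.068,"wx":10.9,"wy":12.3,"wz":41.6},{"x":-0.247,"y":-0.071,"z":0.068,"wx":10.9,"wy":12.3,"wz":41.6},{"x":-0.247,"y":-0.071,"z":0.068,"wx":10.9,"wy":12.3,"wz":41.6},{"x":-0.247,"y":-0.071,"z":0.068,"wx":10.9,"wy":12.3,"wz":41.6},{"x":-0.247,"y":-0.071,"z":0.068,"wx":10.9,"wy":12.3,"wz":41.6}]'
python3 place.py .22 -.0625
```

```text
time: 12.9
position: [0.5273, -0.2636, 0.2678]
tool_rot: [-2.407, -2.015, 0.0]
ft_force: [-0.1, -0.7, -1.5]
grip_width: 0.686
grip_force: 30.0
A t12.9 xyz [-0.0106 -0.0008  0.0478] w [-0.1 -0.1  0.9] rows 1.2
inbox [ 0.00074194 -0.05200599  0.26777161] [-0.1 -0.7 -1.5] [ 0.16  0.18  0.3   1.55 -0.05  1.43  0.28]
```

```bash
python3 -m handwheel '[{"x":-0.011,"y":-0.001,"z":0.02,"wx":0,"wy":0,"wz":0.9},{"x":-0.011,"y":-0.001,"z":0.04,"wx":0,"wy":0,"wz":0.9},{"x":-0.011,"y":-0.001,"z":0.047,"wx":0,"wy":0,"wz":0.9},{"x":-0.011,"y":-0.001,"z":0.047,"wx":0,"wy":0,"wz":0.9},{"x":-0.011,"y":-0.001,"z":0.047,"wx":0,"wy":0,"wz":0.9}]'
python3 place.py .084 -.0625
python3 - <<'E'
from h import *
e=np.load('est.npz');b=e['box'];M=rz(b[2]);q=np.array([[1,1],[1,-1],[-1,-1],[-1,1]])
d=wcam('w5');s=ctrl.get_state();Rc=R.from_rotvec(s['tool_rot']).as_matrix()
P=lambda z:np.c_[q*[.017,.03],np.full(4,.076-z)]@Rc.T+s['position']
L=boxpolys(b)+[(P(0),(0,255,0)),(P(.12),(0,255,0)),(circ(.031,.113)@M.T+M@[0,-.007,0]+[*b[:2],0],(0,0,255)),(circ(.031,.008)@M.T+M@[0,-.007,0]+[*b[:2],0],(0,0,255))]
overlay(d,'w5',L);S=snap('scene','s5');overlay(S,'s5',L)
a=cv2.imread('pics/w5.png')[0:480,160:480];c=cv2.resize(cv2.imread('pics/s5.png')[120:280,180:340],None,fx=3,fy=3,interpolation=cv2.INTER_CUBIC)
cv2.imwrite('pics/c5.png',np.hstack([a,c]))
E
```

```text
time: 13.32
position: [0.525, -0.2735, 0.2226]
tool_rot: [-2.423, -1.999, -0.001]
ft_force: [-0.3, -0.3, -2.6]
grip_width: 0.684
grip_force: 30.0
A t13.3 xyz [-0.0004 -0.0004  0.1386] w [ 0.  -0.1  0.1] rows 3.3
inbox [ 0.00039955 -0.06219205  0.22263512] [-0.3 -0.3 -2.6] [ 0.17  0.2   0.31  1.61 -0.06  1.34  0.29]
```

View pics/c5.png

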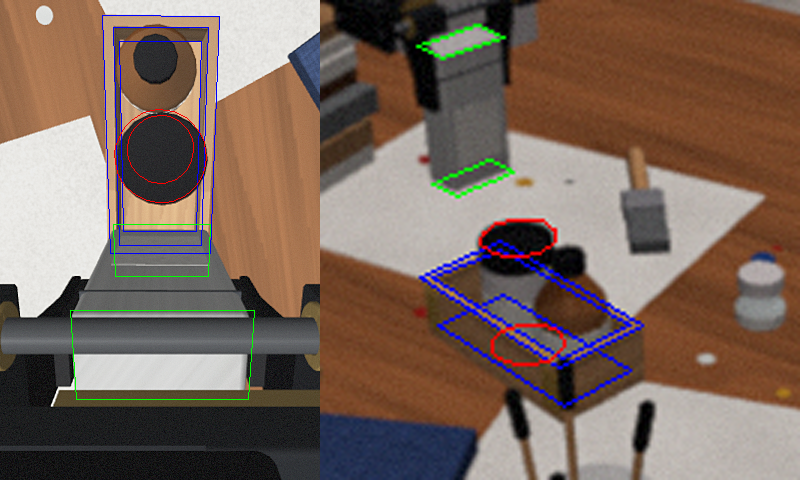

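The jar lid circle is on its overlay at (160,157) against the bottle. The held tin's outline matches in both views and it hangs over the free gap at the -y end. I lower it.

```bash
python3 -m handwheel '[{"x":0,"y":0,"z":0.02,"wx":0,"wy":0,"wz":0},{"x":0,"y":0,"z":0.045,"wx":0,"wy":0,"wz":0},{"x":0,"y":0,"z":0.065,"wx":0,"wy":0,"wz":0},{"x":0,"y":0,"z":0.082,"wx":0,"wy":0,"wz":0},{"x":0,"y":0,"z":0.098,"wx":0,"wy":0,"wz":0},{"x":0,"y":0,"z":0.112,"wx":0,"wy":0,"wz":0},{"x":0,"y":0,"z":0.122,"wx":0,"wy":0,"wz":0},{"x":0,"y":0,"z":0.128,"wx":0,"wy":0,"wz":0},{"x":0,"y":0,"z":0.131,"wx":0,"wy":0,"wz":0},{"x":0,"y":0,"z":0.131,"wx":0,"wy":0,"wz":0}]'
python3 place.py .084 -.0625
```

```text
time: 14.25
position: [0.5249, -0.275, 0.0914]
tool_rot: [-2.426, -1.996, -0.0]
ft_force: [0.9, 0.3, -2.1]
grip_width: 0.685
grip_force: 30.0
A t14.2 xyz [ 0.0013 -0.0006  0.0074] w [-0. -0.  0.] rows 0.2
inbox [ 0.00055545 -0.06375066  0.09138158] [ 0.9  0.3 -2.1] [ 0.18  0.3   0.3   1.76 -0.1   1.09  0.32]
```

```bash
python3 -m handwheel '[{"x":0.001,"y":0,"z":0.001,"wx":0,"wy":0,"wz":0},{"x":0.001,"y":0,"z":0.002,"wx":0,"wy":0,"wz":0},{"x":0.001,"y":0,"z":0.003,"wx":0,"wy":0,"wz":0},{"x":0.001,"y":0,"z":0.004,"wx":0,"wy":0,"wz":0},{"x":0.001,"y":0,"z":0.005,"wx":0,"wy":0,"wz":0},{"x":0.001,"y":0,"z":0.005,"wx":0,"wy":0,"wz":0}]'
python3 -m handwheel '[{"x":0,"y":0,"z":0.001,"wx":0,"wy":0,"wz":0},{"x":0,"y":0,"z":0.001,"wx":0,"wy":0,"wz":0},{"x":0,"y":0,"z":0.001,"wx":0,"wy":0,"wz":0}]'
python3 place.py .084 -.0625
```

```text
time: 14.75
position: [0.5248, -0.2741, 0.0861]
tool_rot: [-2.426, -1.996, 0.0]
ft_force: [0.1, 0.0, -2.1]
grip_width: 0.685
grip_force: 30.0
time: 15.0
position: [0.5248, -0.2741, 0.0852]
tool_rot: [-2.426, -1.996, 0.0]
ft_force: [0.4, 0.1, -2.0]
grip_width: 0.691
grip_force: 30.0
A t15.0 xyz [ 0.0003 -0.0003  0.0012] w [-0. -0. -0.] rows 0.0
inbox [ 0.00028733 -0.06282293  0.08515893] [ 0.4  0.1 -2. ] [ 0.18  0.31  0.3   1.77 -0.1   1.08  0.32]
```

```bash
python3 -m handwheel '[{"x":0,"y":0,"z":0.0005,"wx":0,"wy":0,"wz":0},{"x":0,"y":0,"z":0.001,"wx":0,"wy":0,"wz":0},{"x":0,"y":0,"z":0.001,"wx":0,"wy":0,"wz":0}]'
python3 -m handwheel '[{"x":0,"y":0,"z":0.0005,"wx":0,"wy":0,"wz":0},{"x":0,"y":0,"z":0.001,"wx":0,"wy":0,"wz":0},{"x":0,"y":0,"z":0.001,"wx":0,"wy":0,"wz":0}]'
```

```text
time: 15.25
position: [0.5248, -0.2741, 0.0841]
tool_rot: [-2.426, -1.996, 0.0]
ft_force: [0.2, 0.3, -2.6]
grip_width: 0.686
grip_force: 30.0
time: 15.5
position: [0.5248, -0.274, 0.0831]
tool_rot: [-2.426, -1.996, 0.0]
ft_force: [0.5, -0.0, -1.0]
grip_width: 0.686
grip_force: 30.0
```

```bash
python3 -m handwheel '[{"x":0,"y":0,"z":0.0005,"wx":0,"wy":0,"wz":0},{"x":0,"y":0,"z":0.0005,"wx":0,"wy":0,"wz":0}]'
python3 -m handwheel '[{"x":0,"y":0,"z":0.0005,"wx":0,"wy":0,"wz":0},{"x":0,"y":0,"z":0.0005,"wx":0,"wy":0,"wz":0}]'
```

```text
time: 15.67
position: [0.5248, -0.2741, 0.0827]
tool_rot: [-2.426, -1.996, 0.0]
ft_force: [0.6, -0.2, -2.6]
grip_width: 0.686
grip_force: 30.0
time: 15.83
position: [0.5248, -0.2741, 0.0822]
tool_rot: [-2.426, -1.996, 0.0]
ft_force: [0.6, 0.0, -2.2]
grip_width: 0.686
grip_force: 30.0
```

```bash
python3 -m handwheel '[{"x":0,"y":0,"z":0.0005,"wx":0,"wy":0,"wz":0},{"x":0,"y":0,"z":0.001,"wx":0,"wy":0,"wz":0},{"x":0,"y":0,"z":0.001,"wx":0,"wy":0,"wz":0}]'
python3 -m handwheel '[{"x":0,"y":0,"z":0.0005,"wx":0,"wy":0,"wz":0},{"x":0,"y":0,"z":0.001,"wx":0,"wy":0,"wz":0},{"x":0,"y":0,"z":0.001,"wx":0,"wy":0,"wz":0}]'
```

```text
time: 16.08
position: [0.5249, -0.2741, 0.0816]
tool_rot: [-2.426, -1.996, -0.0]
ft_force: [-1.3, -0.5, 1.3]
grip_width: 0.685
grip_force: 30.0
time: 16.33
position: [0.5249, -0.2743, 0.0816]
tool_rot: [-2.426, -1.996, -0.0]
ft_force: [-3.7, 0.6, 7.4]
grip_width: 0.687
grip_force: 30.0
```

Floor contact is felt: the position has stopped and the force is up about 10 N. I release and rise.

```bash
python3 -m handwheel '[{"x":0,"y":0,"z":-0.001,"wx":0,"wy":0,"wz":0},{"x":0,"y":0,"z":-0.001,"wx":0,"wy":0,"wz":0}]'
python3 -m handwheel '[{"x":0,"y":0,"z":0,"wx":0,"wy":0,"wz":0},{"x":0,"y":0,"z":0,"wx":0,"wy":0,"wz":0},{"x":0,"y":0,"z":0,"wx":0,"wy":0,"wz":0},{"x":0,"y":0,"z":0,"wx":0,"wy":0,"wz":0},{"x":0,"y":0,"z":0,"wx":0,"wy":0,"wz":0},{"x":0,"y":0,"z":0,"wx":0,"wy":0,"wz":0}]' 0.087
python3 -m handwheel '[{"x":0,"y":0,"z":-0.01,"wx":0,"wy":0,"wz":0},{"x":0,"y":0,"z":-0.03,"wx":0,"wy":0,"wz":0},{"x":0,"y":0,"z":-0.06,"wx":0,"wy":0,"wz":0},{"x":0,"y":0,"z":-0.1,"wx":0,"wy":0,"wz":0},{"x":0,"y":0,"z":-0.14,"wx":0,"wy":0,"wz":0},{"x":0,"y":0,"z":-0.18,"wx":0,"wy":0,"wz":0},{"x":0,"y":0,"z":-0.18,"wx":0,"wy":0,"wz":0},{"x":0,"y":0,"z":-0.18,"wx":0,"wy":0,"wz":0}]'
python3 - <<'E'
from h import *
d=wcam('w6');S=snap('scene','s6')
a=d['image'][0:480,160:480,::-1];c=cv2.resize(S['image'][150:310,180:340,::-1],None,fx=3,fy=3,interpolation=cv2.INTER_CUBIC)
cv2.imwrite('pics/c6.png',np.hstack([a,c]))
E
```

```text
time: 16.5
position: [0.5251, -0.2743, 0.0816]
tool_rot: [2.426, 1.996, 0.0]
ft_force: [-1.0, 0.8, 1.8]
grip_width: 0.688
grip_force: 30.0
time: 17.0
position: [0.5249, -0.2741, 0.0812]
tool_rot: [-2.426, -1.996, 0.0]
ft_force: [0.3, 0.4, 0.0]
grip_width: 0.978
grip_force: 0.0
time: 17.67
position: [0.5263, -0.2751, 0.2653]
tool_rot: [2.422, 1.992, 0.005]
ft_force: [0.3, 0.5, -0.3]
grip_width: 1.003
grip_force: 0.0
```

View pics/c6.png

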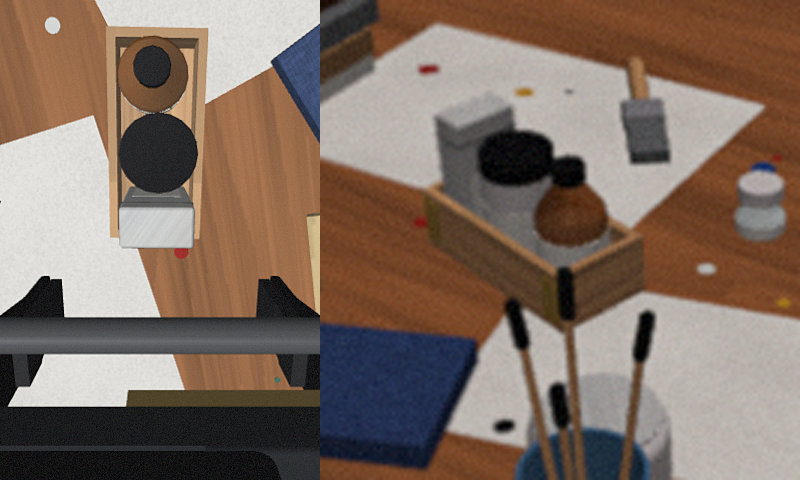

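The left half shows the tin (156,225), jar (158,152) and bottle (152,75) in one row inside the box. The scene half shows all three upright, with the gripper clear above them.

```bash
python3 -c "from bench import ctrl;print(ctrl.close_job())"
```

```text
the job is handed in; nothing more can be done
None
```

The tin, jar and bottle stand upright in one row on the floor of the paint box with the gripper clear, and I handed the job in at about 18 s; no verdict was returned.

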